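Store the bead-bench cases heavy end down

ROBOT

A 7-joint arm with a two-finger parallel gripper is mounted at the origin on the work surface. World frame = base frame: x ahead of the robot, y to its left, z up, the work surface at z = 0. Lengths are in m, angles in rad, forces in N, time in s.
With the tool pointing down it reaches from about 0.425 to 0.925 m from the base axis. Payload 6.8 kg.
Tool frame: the origin (TCP) lies midway between the tips of the shut fingers; the grasp point (between the pads) lies 19 mm behind it (grip_point_offset is the distance from the TCP to the grasp point, in m); y points along the fingers, x is the direction in which the jaws open and shut, and the axes are right-handed (so a half turn about y gives the same grasp; the last joint's range is limited). The gripper opens to 85 mm and grips with 20 to 120 N. Pads are 22 mm wide; open, the fingers measure 114 mm over their backs; the gripper's body (76 mm by 85 mm) begins 54 mm behind the grasp point. The pads swing forward as they close: fully open they stand 13 mm farther back than shut.
Start: joints at [-1.318, 0.477, 0.022, 1.555, -0.011, 1.109, -0.083], TCP at [0.238, 0.632, 0.204] pointing down, gripper open.
Joint ranges: [-2.96, 2.96], [-0.34, 2.1], [-1.41, 1.46], [0.24, 2.44], [-1.37, 4.51], [0.17, 1.92], [-2.96, 2.96]. Speed limits (rad/s): [2.39, 2.39, 3.14, 3.14, 3.14, 3.14, 3.14].

INTERFACE

Orientations are given as a unit quaternion [w, x, y, z].
In Python, from station import get_obs, read_camera, hand_in, grip_point_offset gives the robot as it stands.
- The arm moves only by the tool play_rows, never from a script. Its argument "increments" is a list of rows, each a list of 2 entries, a list of its own where there are three numbers: the shift along the tool's x, y, z in m, then the turn, a rotation vector about the tool's x, y, z in degrees. In form: [[[tx, ty, tz], [ax, ay, az]], ...]. A call has 1 to 20 rows; each row shifts and turns the commanded pose from where the row before left it, along the tool's axes as they then stand; what a row does not reach is not made up. A row lasts 1/12 s, in which the tool goes at most 41.7 mm and 7.16 degrees, less where a joint would pass 70% of its speed; a pose out of reach is approached as far as the arm can. A call with a gripper value outside its range is refused whole. "gripper" is the finger opening in m, from 0 to 0.0854, set as the call begins (left out, the last holds). The fingers move at their own pace and stop on an object; "grip_force" is the grip in N (left out, the last holds). Time passes only in rows, so rows that do not move let the fingers close. It gives the time, the measured TCP pose, the force and the opening at its end, in the units of the state.
- get_obs(): the state, without advancing time (a new reading comes with each control period).
- read_camera(name): name is "scene" or "top"; returns a dict with "color" (384x512x3 uint8, red, green, blue), "range_z" (384x512 float32, m along the optical axis (not along the pixel's ray), 0 where there is no reading), "intrinsics" (3x3 intrinsics, pixels), "R" (3x3) and "t" (3): a world point X has camera coordinates R X + t. Camera axes: x right, y down, z forward; pixel columns grow to the right and rows downward; lengths in m; the calibration is good to about 2 mm. A picture is of the moment at which its call begins.
- hand_in(): hands the job in, once; it reports no verdict.
The state is a dict: "t": time; "q": joint angles; "joint_vel": joint speeds; "joint_torque": joint torques, N m; "eef_pos": TCP position; "tool_rot": TCP orientation; "contact_force": force on the tool from outside, world axes, zero at the start; "torque": the same for the moment, N m; "gripper_width": opening from 0.0 (shut) to 1.0 (fully open).
Only numpy, scipy, OpenCV 4.12 (cv2) and the standard library are available. Lean on these libraries where they do the work, as an engineer would, in place of code of your own. Each camera call takes 0.05 s, during which the arm holds its last target. There are 200 camera calls.

TASK

Each of the two square aluminium cases has one heavy end, which hangs low when the case is lifted by the upright handle at its mid-length. Store both in the sloping wooden rack, heavy end downhill: one case in each lane, lying lengthwise about midway along it, bottom down on the lane floor, handle up.

Things in the scene. Friction and masses are not known exactly. Their poses are not given: they have to be found in the camera images.
- case_a: square aluminium case 130 x 28 x 28 mm, 0.26 kg, lying flat, alike at both ends; one end (looks and axes do not tell which) is far heavier: balance point 30 mm off mid-length. Origin: underside centre; x along length, z up. Black handle plate stands over mid-length, 26 mm along x, 10 mm thick along y, 34 to 80 mm above underside: pinch across y at 64 mm from above
- case_b: second case, same outside, sizes and axes as case_a; its heavy end is independent. Both handles swivel on a pin along y at mid-length, 16 mm above underside, 0.35 rad either way, lightly sprung upright: lifted by the handle the case swings until its heavy end hangs lower (axis 20 degrees off level), the handle staying upright in the grip. Allow half a second
- rack: fixed wooden rack, two lanes side by side, 190 x 150 mm. Origin: on table under its centre; x level along the lanes to the low end, y across, z up. Floor slopes 18 degrees, 48 mm high at x = 0 (77 high end, 19 low end). Lane centres y = +35 and -35 mm, 66 mm wide, rails 14 mm above floor; 18 mm stop at low end. Lay cases at x = 0: handle grip point (64 mm one) is then 111 mm above table
Not all that is in view belongs to the job. What is shaped like the case_b but orange is not meant. Leave any orange look-alike of the case_a alone.

How it is judged:
At the end, for the whole second after the job is handed in: Both cases lie at rest, bottom down, on the lane floors, one in each lane: middle within 35 mm of the rack's middle along it and 20 mm of the lane's centre line, sloping with it (18 degrees, within 10), heavy end (where the contents load_a, load_b are packed) downhill (x of case_a in the frame of rack between -0.035 and 0.035 m and z of case_a in the frame of rack between 0.03 and 0.066 m and angle between case_a's own z axis and vertical between 0.14 and 0.49 rad and x of each of load_a, load_b in the frame of rack above 0 m and angle between the x axis of each of case_a, case_b and the x axis of rack, either way round below 0.49 rad and linear speed of each of case_a, case_b below 0.02 m/s and angular speed of each of case_a, case_b below 0.2 rad/s and x of case_b in the frame of rack between -0.035 and 0.035 m and z of case_b in the frame of rack between 0.03 and 0.066 m and angle between case_b's own z axis and vertical between 0.14 and 0.49 rad and ((y of case_a in the frame of rack between 0.015 and 0.055 m and y of case_b in the frame of rack between -0.055 and -0.015 m) or (y of case_a in the frame of rack between -0.055 and -0.015 m and y of case_b in the frame of rack between 0.015 and 0.055 m))); the robot touches nothing.
It also fails if it takes over 58 s, if anything falls off the work surface, if the arm or the gripper's body presses on something with over 40 N, if the wrist force passes 120 N, or if a joint passes its speed limit or range.

## Working session

There is one attempt and no reset: what is moved stays moved. The work goes in short steps, Python scripts to look and compute and a tool call to move; the robot and the scene stay as the last step left them, time stands still between calls to the robot, and variables do not carry over. Pictures are saved under pics/ and viewed, about 8 in all and at most 12, crops included, and the job is handed in when it is done.

Besides the shell and the picture viewer there is one more tool, called after ">>>" in YAML: its name, and indented under it one key for each argument. play_rows: Moves the arm, as the interface text tells. Its arguments: {"type":"object","properties":{"increments":{"type":"array","items":{"type":"array"}},"gripper":{"type":"number"},"grip_force":{"type":"number"}},"required":["increments"]}

```bash
mkdir -p pics; ls
python3 - <<'E'
from station import get_obs, read_camera, grip_point_offset
import cv2, numpy as np
print(get_obs(), grip_point_offset)
ims=[]
for n in("scene","top"):
    c=read_camera(n); np.savez(f"{n}0.npz",**c); cv2.imwrite(f"pics/{n}0.png",c["color"][...,::-1]); print(n,c["intrinsics"],c["R"],c["t"])
E
```

```text
pics
{'t': 0.0, 'q': array([-1.318103  ,  0.47782928,  0.02237106,  1.55646531, -0.01150861,
        1.1092903 , -0.08312735]), 'joint_vel': array([ 0.00186706, -0.0007683 , -0.00061866,  0.0017    , -0.00014687,
        0.00066769, -0.00108973]), 'joint_torque': array([ 3.14358749e-04, -5.96452045e+01,  1.60806801e+00, -2.81194353e+01,
        1.25037198e-02,  9.45434149e-03, -3.76657809e-06]), 'eef_pos': array([0.23809135, 0.63092133, 0.20290095]), 'tool_rot': array([-0.58118733,  0.58201969,  0.40165447, -0.40267611]), 'contact_force': array([ 0.05790625, -0.25931912, -0.87090391]), 'torque': array([0.00982573, 0.03755069, 0.04570183]), 'gripper_width': 1.0015146874274399} 0.0187
scene [[403.58526036   0.         251.80311735]
 [  0.         403.58526036 198.56998223]
 [  0.           0.           1.        ]] [[ 0.82158162  0.56985109 -0.01653415]
 [ 0.42049113 -0.6253164  -0.6573938 ]
 [-0.38495565  0.5331502  -0.75336579]] [-0.36522699 -0.17125257  1.29037431]
top [[346.46648738   0.         254.86725404]
 [  0.         346.46648738 190.48693087]
 [  0.           0.           1.        ]] [[-0.01648381 -0.99980953 -0.01044971]
 [-0.98071506  0.01820283 -0.1945935 ]
 [ 0.19474665  0.00704054 -0.98082831]] [0.02603039 0.46305258 0.95406154]
```

View pics/top0.png

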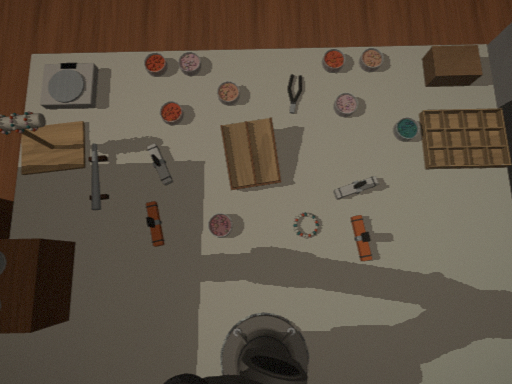

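View pics/scene0.png

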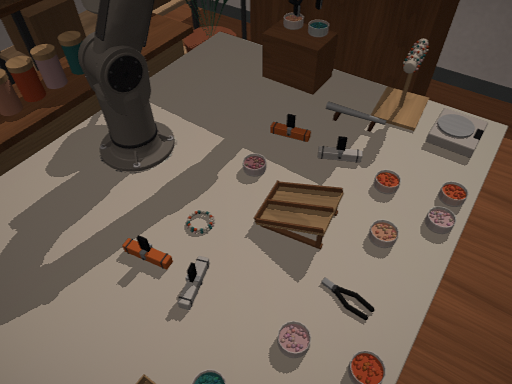

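Top view: rack at (251,153), grey cases at (162,163) and (356,187), orange look-alikes at (155,223) and (361,238). The scene view agrees: grey cases at (340,152) and (195,280), rack at (300,212).

```bash
cat > h.py <<'E'
import numpy as np, cv2
from scipy.spatial.transform import Rotation as Ro
def cloud(c):
    K=c["intrinsics"];z=c["range_z"];v,u=np.mgrid[:z.shape[0],:z.shape[1]]
    P=np.stack([(u-K[0,2])/K[0,0]*z,(v-K[1,2])/K[1,1]*z,z],-1)
    return (P-c["t"])@c["R"]
def rect(pts):
    (cx,cy),(w,h),a=cv2.minAreaRect((pts[:,:2]*1000).astype(np.float32))
    if w<h: w,h,a=h,w,a+90
    return np.round([cx,cy,w,h,(a+90)%180-90],1)
def toolR(o): return Ro.from_quat(np.asarray(o)[[1,2,3,0]]).as_matrix()
E
python3 - <<'E'
from h import *
from station import get_obs
print(toolR(get_obs()["tool_rot"]).round(3))
boxes={"A":(162,163),"B":(356,187)}
for n in("top","scene"):
    c=dict(np.load(n+"0.npz"));W=cloud(c);col=c["color"].astype(int)
    if n=="top":
        T=W; cen={k:W[v[1],v[0],:2] for k,v in boxes.items()}; cen["R"]=W[153,251,:2]
        m=(c["range_z"]>0)&(abs(W[...,2])<.006);print("table z",np.median(W[m][:,2]))
    for k,p in cen.items():
        d=np.linalg.norm(W[...,:2]-p,axis=-1); r=.13 if k=="R" else .075
        m=(c["range_z"]>0)&(d<r)
        case=W[m&(W[...,2]>.012)&(W[...,2]<.2)]
        print(n,k,len(case),"all",rect(case))
        if k=="R":
            q=case
            for i in range(3):
                a=np.linalg.lstsq(np.c_[q[:,:2],np.ones(len(q))],q[:,2],rcond=None)[0]
                q=q[abs(q[:,2]-np.c_[q[:,:2],np.ones(len(q))]@a[:3])<.012]
            print("plane",a,"slope deg",np.degrees(np.arctan(np.hypot(a[0],a[1]))),"downhill dir",np.degrees(np.arctan2(-a[1],-a[0])))
        else:
            b=case[(case[:,2]>.02)&(case[:,2]<.033)];print("  body",len(b),rect(b))
            b=case[case[:,2]>.07];print("  handle",len(b),rect(b),case[:,2].max())
            pk=m&(W[...,2]>.05);print("  >50mm mean",W[pk].mean(0))
E
python3 -c "
import cv2
a=cv2.imread('pics/top0.png')[100:260,100:420];cv2.imwrite('pics/crop1.png',cv2.resize(a,None,fx=2.5,fy=2.5,interpolation=2))"
```

```text
[[ 0.353 -0.    -0.936]
 [ 0.936 -0.002  0.353]
 [-0.002 -1.    -0.   ]]
table z 0.0003896420267452506
top A 442 all [555.8 304.4 129.1  35.5  21.3]
  body 319 [555.6 305.2 129.1  33.9  21.5]
  handle 37 [556.  305.4  26.1  10.1  23.6] 0.08413118261528091
  >50mm mean [0.55462237 0.30338324 0.07367608]
top B 456 all [ 472.4 -278.3  127.7   36.   -74. ]
  body 339 [ 473.  -278.2  127.5   33.5  -71.2]
  handle 38 [ 473.  -278.6   25.1    9.7  -72.1] 0.08323216964123159
  >50mm mean [ 0.47172653 -0.27626375  0.07381955]
top R 3378 all [571.   29.3 186.7 150.3   8.2]
plane [ 0.31551998  0.04231117 -0.13340614] slope deg 17.65857746974624 downhill dir -172.36221229956334
scene A 526 all [557.9 301.  129.6  34.3  24. ]
  body 305 [557.8 301.3 129.6  33.6  24. ]
  handle 40 [556.6 304.5  25.1  13.2  14.6] 0.0824619716523105
  >50mm mean [0.55774524 0.30079074 0.0676833 ]
scene B 719 all [ 474.6 -279.4  125.8   35.6  -75.3]
  body 492 [ 473.7 -279.8  125.6   33.4  -72.5]
  handle 59 [ 473.7 -281.    26.5   10.   -70.4] 0.08169071808106718
  >50mm mean [ 0.47636084 -0.28345546  0.06996212]
scene R 3499 all [571.6  27.1 189.2 154.6   8.5]
plane [ 0.29369057  0.05431844 -0.1206287 ] slope deg 16.629384515971232 downhill dir -169.52148270630488
```

View pics/crop1.png

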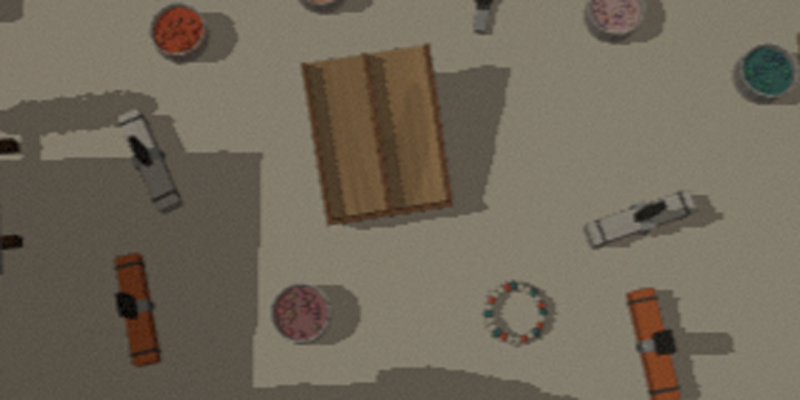

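>>> play_rows:
  increments:
    - [[0,-0.03,0],[0,0,0]]
    - [[0,-0.02,0],[0,0,0]]
    - [[-0.0139,0,-0.0295],[0,0,0]]
    - [[-0.0139,0,-0.0295],[0,0,0]]
    - [[-0.0139,0,-0.0295],[0,0,0]]
    - [[-0.0139,0,-0.0295],[0,0,0]]
    - [[-0.0139,0,-0.0295],[0,0,0]]
    - [[-0.0139,0,-0.0295],[0,0,0]]
    - [[-0.0139,0,-0.0295],[0,0,0]]
    - [[-0.0139,0,-0.0295],[0,0,0]]
    - [[-0.0139,0,-0.0295],[0,0,0]]
    - [[-0.0139,0,-0.0295],[0,0,0]]
    - [[-0.0139,0,-0.0295],[0,0,0]]
    - [[-0.0139,0,-0.0295],[0,0,0]]
    - [[-0.0139,0,-0.0295],[0,0,0]]
    - [[-0.0139,0,-0.0295],[0,0,0]]
  gripper: 0.05
  grip_force: 60

```text
t: 1.43
eef_pos: [0.5566, 0.3022, 0.2535]
tool_rot: [0.582, -0.582, -0.402, 0.402]
contact_force: [0.2, 0.7, -0.4]
gripper_width: 0.583
```

>>> play_rows:
  increments:
    - [[0,0.014,0],[0,-6.17,0]]
    - [[0,0.014,0],[0,-6.17,0]]
    - [[0,0.014,0],[0,-6.17,0]]
    - [[0,0.014,0],[0,-6.17,0]]
    - [[0,0.014,0],[0,-6.17,0]]
    - [[0,0.014,0],[0,-6.17,0]]
    - [[0,0.014,0],[0,-6.17,0]]
    - [[0,0,0],[0,0,0]]
    - [[0,0,0],[0,0,0]]

```text
t: 2.18
eef_pos: [0.5554, 0.3031, 0.1551]
tool_rot: [0.394, -0.393, -0.587, 0.588]
contact_force: [0.3, -0.8, 0.1]
gripper_width: 0.583
```

```bash
cat >> h.py <<'E'
def plan(goal,axis_az):
    """goal TCP xyz (m), desired jaw azimuth deg -> tool-frame totals"""
    from station import get_obs
    o=get_obs();R=toolR(o["tool_rot"]);d=np.array(goal)-o["eef_pos"]
    az=np.degrees(np.arctan2(R[1,0],R[0,0]))
    print("t",o["t"],"pos",o["eef_pos"].round(4),"az",az.round(1),"q",o["q"].round(2),"w",round(o["gripper_width"],3),"F",o["contact_force"].round(1))
    print("shift tool",(R.T@d).round(4),"ay",(az-axis_az).round(1),"tilt rotvec deg",np.degrees(np.cross(R[:,1],[0,0,-1])@R).round(2))
E
python3 -c "
from h import *
plan([.5565,.3032,.046],112.5)"
```

```text
t 2.1833 pos [0.5554 0.3031 0.1551] az 112.3 q [-0.61  0.46  0.02  1.71 -0.01  0.98  1.37] w 0.583 F [ 0.3 -0.8  0.1]
shift tool [-0.0004  0.1091 -0.0013] ay -0.2 tilt rotvec deg [-0.13  0.   -0.01]
```

>>> play_rows:
  increments:
    - [[0,0.02,-0.001],[0,0,0]]
    - [[0,0.025,0],[0,0,0]]
    - [[0,0.025,0],[0,0,0]]
    - [[0,0.02,0],[0,0,0]]
    - [[0,0.012,0],[0,0,0]]
    - [[0,0.007,0],[0,0,0]]
    - [[0,0,0],[0,0,0]]

```text
t: 2.77
eef_pos: [0.5566, 0.3039, 0.0463]
tool_rot: [0.393, -0.393, -0.587, 0.588]
contact_force: [0.5, -0.1, 0.5]
gripper_width: 0.585
```

>>> play_rows:
  increments:
    - [[0,0,0],[0,0,0]]
    - [[0,0,0],[0,0,0]]
    - [[0,0,0],[0,0,0]]
    - [[0,0,0],[0,0,0]]
    - [[0,0,0],[0,0,0]]
    - [[0,0,0],[0,0,0]]
  gripper: 0.0

```text
t: 3.27
eef_pos: [0.558, 0.3046, 0.0484]
tool_rot: [-0.392, 0.393, 0.589, -0.587]
contact_force: [-0.4, -0.1, 6.9]
gripper_width: 0.086
```

>>> play_rows:
  increments:
    - [[0,-0.01,0],[0,0,0]]
    - [[0,-0.02,0],[0,0,0]]
    - [[0,-0.025,0],[0,0,0]]
    - [[0,-0.025,0],[0,0,0]]
    - [[0,-0.025,0],[0,0,0]]
    - [[0,-0.025,0],[0,0,0]]
    - [[0,-0.025,0],[0,0,0]]
    - [[0,-0.015,0],[0,0,0]]
    - [[0,0,0],[0,0,0]]
    - [[0,0,0],[0,0,0]]
    - [[0,0,0],[0,0,0]]
    - [[0,0,0],[0,0,0]]
    - [[0,0,0],[0,0,0]]
    - [[0,0,0],[0,0,0]]

```text
t: 4.43
eef_pos: [0.5564, 0.3037, 0.2157]
tool_rot: [0.393, -0.392, -0.587, 0.589]
contact_force: [0.0, 0.5, -3.3]
gripper_width: 0.087
```

```bash
cat > tilt.py <<'E'
from h import *
import sys
from station import read_camera,get_obs
x,y,a=map(float,sys.argv[1:4]); a=np.radians(a);u=np.array([np.cos(a),np.sin(a)]);w=np.array([-u[1],u[0]])
tz=get_obs()["eef_pos"][2]
for n in("top","scene"):
    c=read_camera(n);W=cloud(c)
    if n=="scene": cv2.imwrite(f"pics/{sys.argv[4]}.png",c["color"][...,::-1])
    d=W[...,:2]-[x,y];s=d@u;l=d@w
    for lo in(-.065,-.045,.03,.045):
        m=(c["range_z"]>0)&(s>lo)&(s<lo+.02)&(abs(l)<.022)&(W[...,2]>.03)&(W[...,2]<tz+.01)
        if m.sum(): print(n,lo,m.sum(),np.percentile(W[m][:,2],[10,50,90]).round(3))
E
python3 tilt.py .5565 .3032 22.5 liftA
python3 -c "
from h import *
plan([.568,.0628,.215],98.35)"
```

```text
top -0.065 76 [0.171 0.176 0.179]
top -0.045 105 [0.175 0.182 0.186]
top 0.03 3 [0.185 0.188 0.192]
top 0.045 1 [0.218 0.218 0.218]
scene -0.065 88 [0.155 0.172 0.177]
scene -0.045 104 [0.159 0.177 0.184]
scene 0.03 119 [0.186 0.206 0.213]
scene 0.045 92 [0.192 0.206 0.215]
t 4.5333 pos [0.5567 0.3039 0.2162] az 112.5 q [-0.62  0.4   0.03  1.65 -0.01  1.1   1.38] w 0.086 F [-0.5  0.6 -2.4]
shift tool [-0.2271  0.0013  0.0819] ay 14.2 tilt rotvec deg [-0.06  0.   -0.01]
```

View pics/liftA.png

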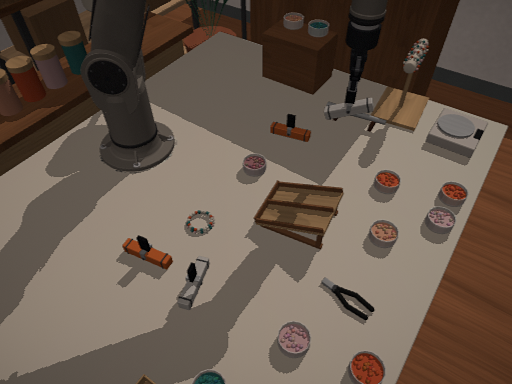

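Case A hangs low on its robot side (202.5° azimuth), which already faces downhill. It goes to the left lane (y = −35 mm).

>>> play_rows:
  increments:
    - [[-0.0127,0,0.0042],[0,0,0]]
    - [[-0.0254,0,0.0084],[0,0,0]]
    - [[-0.0254,0,0.0084],[0,0,0]]
    - [[-0.0254,0,0.0084],[0,0,0]]
    - [[-0.0254,0,0.0084],[0,0,0]]
    - [[-0.0254,0,0.0084],[0,0,0]]
    - [[-0.0254,0,0.0084],[0,0,0]]
    - [[-0.0254,0,0.0084],[0,0,0]]
    - [[-0.0254,0,0.0084],[0,0,0]]
    - [[-0.0127,0,0.0042],[0,0,0]]
    - [[0,0,0],[0,4.7,0]]
    - [[0,0,0],[0,4.7,0]]
    - [[0,0,0],[0,4.7,0]]
    - [[0,0.02,0],[0,0,0]]
    - [[0,0.02,0],[0,0,0]]
    - [[0,0.01,0],[0,0,0]]
    - [[0,0,0],[0,0,0]]
    - [[0,0,0],[0,0,0]]
    - [[0,0,0],[0,0,0]]

```text
t: 6.12
eef_pos: [0.5754, 0.0641, 0.1679]
tool_rot: [-0.462, 0.462, 0.536, -0.535]
contact_force: [0.1, -0.0, -2.5]
gripper_width: 0.083
```

```bash
python3 tilt.py .574 .064 8.35 overA
python3 -c "
from h import *
plan([.574,.064,.096],98.35)
i=cv2.imread('pics/overA.png')[130:290,210:420];cv2.imwrite('pics/overAc.png',cv2.resize(i,None,fx=3,fy=3))"
```

```text
scene -0.065 134 [0.031 0.115 0.128]
scene -0.045 190 [0.035 0.111 0.134]
scene 0.03 216 [0.061 0.144 0.163]
scene 0.045 224 [0.065 0.148 0.167]
t 6.2167 pos [0.5755 0.0641 0.1681] az 98.4 q [-0.33  0.36  0.14  1.84 -0.06  0.95  1.56] w 0.085 F [-0.6  0.8 -2.6]
shift tool [0.0001 0.0721 0.0017] ay 0.1 tilt rotvec deg [0.12 0.   0.01]
```

View pics/overAc.png

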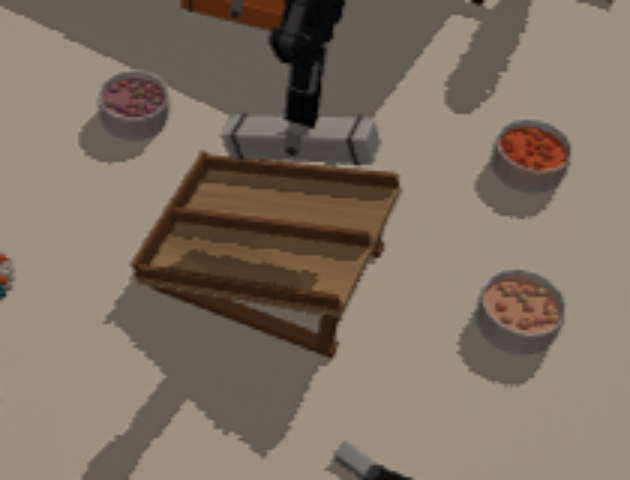

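The crop shows case A parallel to the rack, sloping with it, above the far lane. Lowering.

>>> play_rows:
  increments:
    - [[0,0.015,0.0015],[0,0,0]]
    - [[0,0.018,0],[0,0,0]]
    - [[0,0.015,0],[0,0,0]]
    - [[0,0.01,0],[0,0,0]]
    - [[0,0.006,0],[0,0,0]]
    - [[0,0.004,0],[0,0,0]]
    - [[0,0,0],[0,0,0]]
    - [[0,0,0],[0,0,0]]
    - [[0,0,0],[0,0,0]]

```text
t: 6.97
eef_pos: [0.5735, 0.0637, 0.0996]
tool_rot: [-0.462, 0.462, 0.536, -0.535]
contact_force: [0.1, 0.5, -0.6]
gripper_width: 0.084
```

>>> play_rows:
  increments:
    - [[0,0.002,0],[0,0,0]]
    - [[0,0,0],[0,0,0]]

```text
t: 7.13
eef_pos: [0.5747, 0.0641, 0.0986]
tool_rot: [-0.461, 0.463, 0.536, -0.534]
contact_force: [-1.9, -0.1, 6.8]
gripper_width: 0.087
```

>>> play_rows:
  increments:
    - [[0,0,0],[0,0,0]]
    - [[0,0,0],[0,0,0]]
    - [[0,0,0],[0,0,0]]
    - [[0,0,0],[0,0,0]]
    - [[0,0,0],[0,0,0]]
    - [[0,0,0],[0,0,0]]
  gripper: 0.035

```text
t: 7.63
eef_pos: [0.5731, 0.0637, 0.0968]
tool_rot: [0.462, -0.462, -0.535, 0.535]
contact_force: [0.1, -0.3, 0.1]
gripper_width: 0.406
```

>>> play_rows:
  increments:
    - [[0,-0.02,0],[0,0,0]]
    - [[0,-0.03,0],[0,0,0]]
    - [[0,-0.035,0],[0,0,0]]
    - [[0,-0.035,0],[0,0,0]]
    - [[0,-0.01,0],[0,0,0]]
    - [[0,0,0],[0,0,0]]

```text
t: 8.13
eef_pos: [0.5754, 0.064, 0.2306]
tool_rot: [-0.461, 0.463, 0.537, -0.533]
contact_force: [0.6, 0.4, -0.5]
gripper_width: 0.409
```

```bash
cat > rk.py <<'E'
from h import *
import sys
from station import read_camera
a=np.radians(-171.65);u=np.array([np.cos(a),np.sin(a)]);w=np.array([-u[1],u[0]])
for n in("scene","top"):
    c=read_camera(n);W=cloud(c)
    if n=="scene": cv2.imwrite(f"pics/{sys.argv[1]}.png",cv2.resize(c["color"][130:290,210:420,::-1],None,fx=3,fy=3))
    d=W[...,:2]-[.5713,.0282];x=d@u;y=d@w;h=W[...,2]-(.048-x*np.tan(np.radians(18)))
    for s in(-1,1):
        m=(c["range_z"]>0)&(abs(x)<.1)&(abs(y-s*.035)<.028)&(h>.022)&(h<.036)
        if m.sum()>20:
            q=np.c_[x[m],y[m]];r=rect(q);p=np.polyfit(x[m],W[m][:,2],1);print(n,s,m.sum(),r,"slope",np.degrees(np.arctan(p[0])).round(1),"xr",np.percentile(x[m],[1,99]).round(3))
E
python3 rk.py relA;python3 -c "
from h import *
plan([.4732,-.279,.16],18)"
```

```text
scene -1 373 [ -4.1 -34.5 123.8  38.    5. ] slope -17.9 xr [-0.065  0.056]
t 8.2333 pos [0.5729 0.0637 0.2265] az 98.4 q [-0.34  0.29  0.15  1.78 -0.05  1.07  1.55] w 0.409 F [-0.6 -0.5 -0.7]
shift tool [-0.3244  0.0665  0.1487] ay 80.4 tilt rotvec deg [-0.01 -0.    0.01]
```

View pics/relA.png

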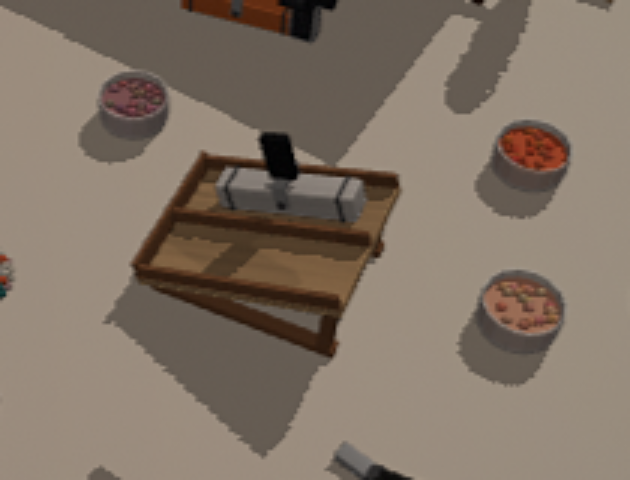

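Case A lies in its lane at about x = −4 mm, slope 17.9°. On to case B.

>>> play_rows:
  increments:
    - [[-0.027,0,0.0124],[0,0,0]]
    - [[-0.027,0,0.0124],[0,0,0]]
    - [[-0.027,0,0.0124],[0,0,0]]
    - [[-0.027,0,0.0124],[0,0,0]]
    - [[-0.027,0,0.0124],[0,0,0]]
    - [[-0.027,0,0.0124],[0,0,0]]
    - [[-0.027,0,0.0124],[0,0,0]]
    - [[-0.027,0,0.0124],[0,0,0]]
    - [[-0.027,0,0.0124],[0,0,0]]
    - [[-0.027,0,0.0124],[0,0,0]]
    - [[-0.027,0,0.0124],[0,0,0]]
    - [[-0.027,0,0.0124],[0,0,0]]
    - [[0,0,0],[0,0,0]]
  gripper: 0.05

```text
t: 9.32
eef_pos: [0.4692, -0.2848, 0.2251]
tool_rot: [0.465, -0.464, -0.532, 0.535]
contact_force: [-1.4, -0.6, 0.1]
gripper_width: 0.585
```

>>> play_rows:
  increments:
    - [[0,0,0],[0,6.7,0]]
    - [[0,0,0],[0,6.7,0]]
    - [[0,0,0],[0,6.7,0]]
    - [[0,0,0],[0,6.7,0]]
    - [[0,0,0],[0,6.7,0]]
    - [[0,0,0],[0,6.7,0]]
    - [[0,0,0],[0,6.7,0]]
    - [[0,0,0],[0,6.7,0]]
    - [[0,0.015,0],[0,6.7,0]]
    - [[0,0.015,0],[0,6.7,0]]
    - [[0,0.015,0],[0,6.7,0]]
    - [[0,0.015,0],[0,6.7,0]]
    - [[0,0,0],[0,0,0]]
    - [[0,0,0],[0,0,0]]

```text
t: 10.48
eef_pos: [0.472, -0.2778, 0.1652]
tool_rot: [0.699, -0.698, -0.11, 0.113]
contact_force: [-0.5, 0.3, 0.8]
gripper_width: 0.586
```

```bash
python3 -c "
from h import *
plan([.4732,-.279,.046],18)"
```

```text
t 10.4833 pos [ 0.472  -0.2778  0.1652] az 18.2 q [-0.04  0.35  0.57  1.93 -0.23  0.93  0.96] w 0.586 F [-0.5  0.3  0.8]
shift tool [ 0.0012  0.1192 -0.0018] ay 0.2 tilt rotvec deg [-0.12  0.   -0.22]
```

>>> play_rows:
  increments:
    - [[0.001,0.025,-0.0015],[0,0,0]]
    - [[0,0.03,0],[0,0,0]]
    - [[0,0.025,0],[0,0,0]]
    - [[0,0.02,0],[0,0,0]]
    - [[0,0.012,0],[0,0,0]]
    - [[0,0.007,0],[0,0,0]]
    - [[0,0,0],[0,0,0]]

```text
t: 11.07
eef_pos: [0.4744, -0.2796, 0.0472]
tool_rot: [0.699, -0.698, -0.111, 0.112]
contact_force: [-0.4, -0.1, 0.1]
gripper_width: 0.585
```

>>> play_rows:
  increments:
    - [[0,0,0],[0,0,0]]
    - [[0,0,0],[0,0,0]]
    - [[0,0,0],[0,0,0]]
    - [[0,0,0],[0,0,0]]
    - [[0,0,0],[0,0,0]]
    - [[0,0,0],[0,0,0]]
  gripper: 0.0

```text
t: 11.57
eef_pos: [0.4754, -0.2804, 0.0491]
tool_rot: [-0.698, 0.699, 0.111, -0.11]
contact_force: [-1.4, -0.8, 6.9]
gripper_width: 0.084
```

>>> play_rows:
  increments:
    - [[0,-0.01,0],[0,0,0]]
    - [[0,-0.02,0],[0,0,0]]
    - [[0,-0.025,0],[0,0,0]]
    - [[0,-0.025,0],[0,0,0]]
    - [[0,-0.025,0],[0,0,0]]
    - [[0,-0.025,0],[0,0,0]]
    - [[0,-0.025,0],[0,0,0]]
    - [[0,-0.015,0],[0,0,0]]
    - [[0,0,0],[0,0,0]]
    - [[0,0,0],[0,0,0]]
    - [[0,0,0],[0,0,0]]
    - [[0,0,0],[0,0,0]]
    - [[0,0,0],[0,0,0]]
    - [[0,0,0],[0,0,0]]

```text
t: 12.73
eef_pos: [0.4742, -0.2795, 0.2169]
tool_rot: [0.699, -0.698, -0.11, 0.111]
contact_force: [-0.0, -0.2, -2.5]
gripper_width: 0.085
```

```bash
python3 tilt.py .4732 -.279 -72 liftB
python3 -c "
from h import *
plan([.584,-.005,.215],98.35)
i=cv2.imread('pics/liftB.png')[130:384,60:420];cv2.imwrite('pics/liftBc.png',cv2.resize(i,None,fx=2,fy=2))"
```

```text
top -0.065 128 [0.2   0.213 0.217]
top -0.045 90 [0.203 0.21  0.213]
top 0.03 13 [0.159 0.182 0.185]
scene -0.065 47 [0.192 0.21  0.215]
scene -0.045 114 [0.192 0.207 0.212]
scene 0.03 182 [0.166 0.179 0.183]
scene 0.045 192 [0.159 0.174 0.178]
t 12.8333 pos [ 0.4745 -0.2796  0.2173] az 18.0 q [-0.07  0.29  0.6   1.87 -0.19  1.04  0.92] w 0.085 F [-0.  -0.  -2.5]
shift tool [0.1891 0.0022 0.2273] ay -80.3 tilt rotvec deg [-0.03  0.   -0.06]
```

View pics/liftBc.png

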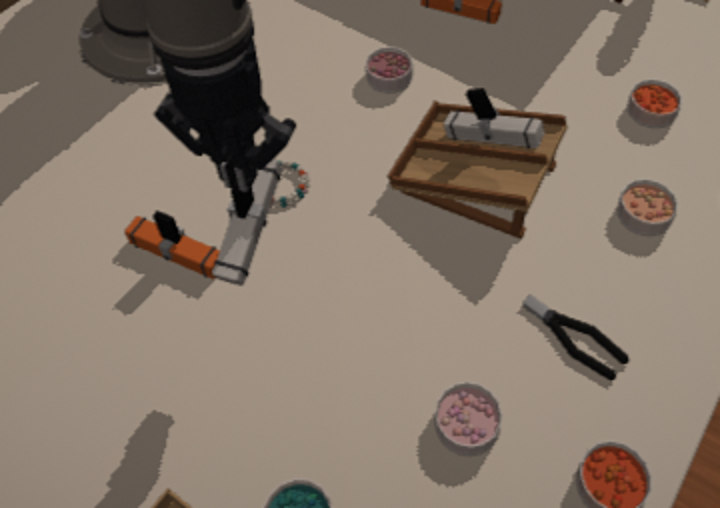

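Case B hangs low on its −y end (−72° azimuth), so I turn it −99.7° and carry it to the other lane.

>>> play_rows:
  increments:
    - [[0,0,0],[0,3.6,0]]
    - [[0,0,0],[0,6.6,0]]
    - [[0,0,0],[0,6.6,0]]
    - [[0,0,0],[0,6.6,0]]
    - [[0,0,0],[0,6.6,0]]
    - [[0,0,0],[0,6.6,0]]
    - [[0,0,0],[0,6.6,0]]
    - [[0,0,0],[0,6.6,0]]
    - [[0,0,0],[0,6.6,0]]
    - [[0,0,0],[0,6.6,0]]
    - [[0,0,0],[0,6.6,0]]
    - [[0,0,0],[0,6.6,0]]
    - [[0,0,0],[0,6.6,0]]
    - [[0,0,0],[0,6.6,0]]
    - [[0,0,0],[0,6.6,0]]
    - [[0,0,0],[0,3.6,0]]
    - [[0,0,0],[0,0,0]]

```text
t: 14.25
eef_pos: [0.4749, -0.2795, 0.2176]
tool_rot: [-0.535, 0.535, -0.463, 0.462]
contact_force: [0.6, 0.0, -3.6]
gripper_width: 0.083
```

>>> play_rows:
  increments:
    - [[-0.0128,0,0.0074],[0,0,0]]
    - [[-0.0256,0,0.0148],[0,0,0]]
    - [[-0.0256,0,0.0148],[0,0,0]]
    - [[-0.0256,0,0.0148],[0,0,0]]
    - [[-0.0256,0,0.0148],[0,0,0]]
    - [[-0.0256,0,0.0148],[0,0,0]]
    - [[-0.0256,0,0.0148],[0,0,0]]
    - [[-0.0256,0,0.0148],[0,0,0]]
    - [[-0.0256,0,0.0148],[0,0,0]]
    - [[-0.0256,0,0.0148],[0,0,0]]
    - [[-0.0128,0,0.0074],[0,0,0]]
    - [[0,0,0],[0,0,0]]
    - [[0,0,0],[0,0,0]]
    - [[0,0,0],[0,0,0]]

```text
t: 15.42
eef_pos: [0.5832, -0.0065, 0.2179]
tool_rot: [-0.535, 0.535, -0.462, 0.462]
contact_force: [-0.7, 0.1, -2.0]
gripper_width: 0.083
```

```bash
python3 -c "
from h import *
plan([.5843,-.0052,.099],-81.65)"; python3 tilt.py .584 -.005 8.35 overB
```

```text
t 15.4167 pos [ 0.5832 -0.0065  0.2179] az -81.6 q [-0.81  0.45  0.97  1.81 -0.41  1.1  -1.12] w 0.083 F [-0.7  0.1 -2. ]
shift tool [-0.0013  0.1189  0.0013] ay 0.0 tilt rotvec deg [ 0.02 -0.    0.04]
top -0.065 184 [0.031 0.173 0.181]
top -0.045 189 [0.036 0.156 0.187]
scene -0.065 164 [0.031 0.165 0.178]
scene -0.045 218 [0.036 0.164 0.185]
scene 0.03 255 [0.06  0.193 0.214]
scene 0.045 254 [0.065 0.196 0.215]
```

>>> play_rows:
  increments:
    - [[-0.001,0.02,0.001],[0,0,0]]
    - [[0,0.025,0],[0,0,0]]
    - [[0,0.025,0],[0,0,0]]
    - [[0,0.02,0],[0,0,0]]
    - [[0,0.013,0],[0,0,0]]
    - [[0,0.007,0],[0,0,0]]
    - [[0,0.005,0],[0,0,0]]
    - [[0,0.004,0],[0,0,0]]
    - [[0,0,0],[0,0,0]]
    - [[0,0,0],[0,0,0]]
    - [[0,0,0],[0,0,0]]

```text
t: 16.43
eef_pos: [0.5856, -0.0037, 0.1]
tool_rot: [0.536, -0.535, 0.461, -0.462]
contact_force: [-0.3, 0.6, 3.1]
gripper_width: 0.084
```

In contact; releasing.

>>> play_rows:
  increments:
    - [[0,0.001,0],[0,0,0]]
    - [[0,0,0],[0,0,0]]
    - [[0,0,0],[0,0,0]]
    - [[0,0,0],[0,0,0]]
    - [[0,0,0],[0,0,0]]
    - [[0,0,0],[0,0,0]]
  gripper: 0.035

```text
t: 16.93
eef_pos: [0.5845, -0.0037, 0.0979]
tool_rot: [-0.535, 0.535, -0.462, 0.462]
contact_force: [0.0, 0.6, -0.8]
gripper_width: 0.41
```

>>> play_rows:
  increments:
    - [[0,-0.02,0],[0,0,0]]
    - [[0,-0.03,0],[0,0,0]]
    - [[0,-0.035,0],[0,0,0]]
    - [[0,-0.035,0],[0,0,0]]
    - [[0,-0.03,0],[0,0,0]]
    - [[0.03,0,0],[0,0,0]]
    - [[0.03,0,0],[0,0,0]]
    - [[0.03,0,0],[0,0,0]]
    - [[0.03,0,0],[0,0,0]]
    - [[0.03,0,0],[0,0,0]]
    - [[0.03,0,0],[0,0,0]]
    - [[0.03,0,0],[0,0,0]]
    - [[0,0,0],[0,0,0]]
    - [[0,0,0],[0,0,0]]
    - [[0,0,0],[0,0,0]]
    - [[0,0,0],[0,0,0]]

```text
t: 18.27
eef_pos: [0.6156, -0.2098, 0.2476]
tool_rot: [0.536, -0.536, 0.462, -0.461]
contact_force: [0.8, 0.7, 0.4]
gripper_width: 0.413
```

```bash
python3 rk.py relB; sleep 0; python3 rk.py relB2
```

```text
scene -1 365 [ -4.5 -34.6 125.4  35.6  -0.9] slope -17.6 xr [-0.066  0.056]
scene 1 406 [ -6.1  33.2 123.5  35.8   2.6] slope -17.9 xr [-0.067  0.054]
top -1 82 [-53.2 -37.1  27.6  24.6 -85.1] slope -15.5 xr [-0.065 -0.04 ]
scene -1 355 [ -4.3 -34.1 124.4  34.    2.3] slope -17.7 xr [-0.065  0.056]
scene 1 406 [ -6.2  34.  124.3  36.3   2.1] slope -17.7 xr [-0.067  0.054]
top -1 82 [-53.2 -37.2  27.5  26.4 -85.1] slope -14.5 xr [-0.066 -0.04 ]
```

View pics/relB.png

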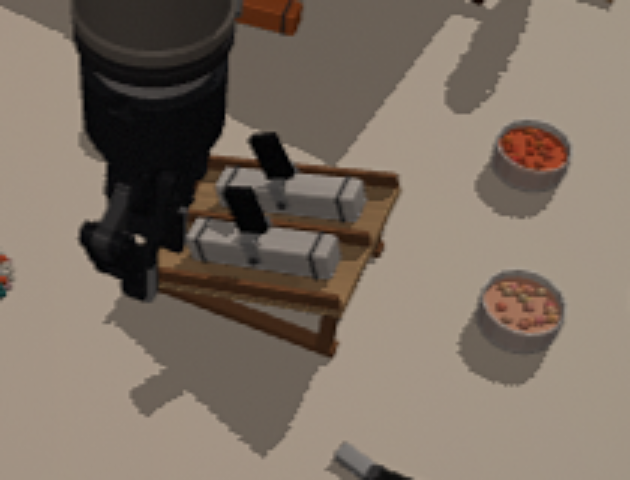

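Both cases lie at rest in their lanes, and the arm is clear of them.

```bash
python3 -c "
from station import hand_in;print(hand_in())"
```

```text
the job is handed in; nothing more can be done
None
```

Both cases are in the rack, one in each lane with the heavy end downhill, and I handed the job in at about 18 s of the 58 s. The hand-in gave no verdict.

- **Heavy ends:** I lifted each case by its handle, let it swing, and read which end hung lower from the depth images. Case A's heavy end already faced nearly downhill, so it needed only a small turn. Case B was turned about 100° before placing.
- **Positions:** The last scene-camera readings put case A at about x = −4 mm, y = −34 mm and case B at about x = −6 mm, y = +34 mm in the rack's frame. Both slope about 18°, and neither moved between the last two readings.
- **Contact:** The gripper was open and about 0.2 m away at the end, and the largest contact force I saw reported was about 7 N.
- **Check that didn't work:** The arm hid most of the rack from the top camera, so it picked up only part of case A's uphill end and gave no usable result. The final positions therefore come from the scene camera alone.

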